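# Wedge up the specimen board and hold it

## Task

Hold up the free front edge of the hinged specimen board so that I can set its screws: take the tapered wedge (not the flat spacer) by its tab, set it on the open front of the grey base plate, and push it thin end first, square to the middle of the board's front edge, gently under the board. Stop when that edge is lifted just about 5 mm above its rest, never as much as a centimetre, and finish while still gripping the wedge there, flat on the base plate. Do not touch the board with the gripper, and leave the spacer, the jar and the loupe where they are.

Things in the scene. Friction and masses are not known exactly. Their poses are not given: they have to be found in the camera images.
- stand: Fixed grey metal base plate, 310 mm (its x) by 190 mm (its y) by 10 mm high, flat on the desk. Origin: centre of its underside; +x points to the back, where the board is hinged; y is parallel to the hinge. The front part, x from -155 to -10 mm, is an open flat apron; the board covers the rest.
- board: Black specimen board, 148 x 170 x 12 mm, 0.5 to 1 kg, free hinge along its back edge; a pinned root stands up to 16 mm above its top. Origin: middle of its back lower edge, on the hinge (x 138, y 0, z 16 mm in the stand's frame); -x towards the free front edge. At rest it is level, with a 6 mm gap over the base plate; it rests on two 20 mm pads near its sides (y +-70 mm).
- board_edge (a point): Middle of the lower front edge of the board, 148 mm in front of the hinge line: at rest at x -10 mm, y 0, z 16 mm in the stand's frame. Its height tells how far the board is lifted.
- wedge: White plastic wedge, loose, flat on the desk left or right of the stand, 120 mm long (x), 80 to 160 g. Origin: centre of its underside, +x to the thin end. x -30 to +60 mm: ramp 30 mm wide, its top falling evenly from 21 mm high at x -30 to 3 mm at the thin end (1 in 5). x -60 to -30 mm: upright grip tab 30 mm long, 24 mm wide (y), 45 mm high.
- wedge_tip (a point): Middle of the lower edge of the wedge's thin end: 60 mm ahead (+x) of the wedge's origin, on its underside.
- spacer: White plastic flat spacer, loose, not to be moved. Same grip tab as the wedge (x -60 to -30 mm, 24 mm wide, 45 mm high) but with a flat plate 42 mm wide and 14 mm thick instead of a ramp; 120 mm long. Origin: centre of its underside. On the other side of the stand from the wedge.
- jar: Closed glass jar with black cap, 56 mm diameter, 75 mm high, loose, not to be moved. Origin: centre of its underside.
- loupe: Black standing loupe, 48 mm diameter, 36 mm high, loose, not to be moved. Origin: centre of its underside.
Not all that is in view belongs to the job. Leave any blue look-alike of the wedge alone.

How it is judged:
By the outcome, as a careful person would: the job done as asked, in the order asked, and still so for the second after the job is handed in, while the arm keeps its last pose, push and grip.
It also fails if it takes over 45 s, if anything falls off the work surface, if the arm or the gripper's body presses on something with over 40 N, if the wrist force passes 120 N, or if a joint passes its speed limit or range.

## Robot

A 6-joint arm with a two-finger parallel gripper is mounted at the origin on the work surface. World frame = base frame: x ahead of the robot, y to its left, z up, the work surface at z = 0. Lengths are in m, angles in rad, forces in N, time in s.
With the tool pointing down it reaches from about 0.375 to 0.9 m from the base axis. Payload 3.1 kg.
Tool frame: the origin (TCP) lies on the centre line of the jaws, within the pads' length; the fingertips stand 22 mm ahead of it and the grasp point (between the pads) lies 3 mm ahead of it; z points along the fingers, y is the line along which they close (so a half turn about z gives the same grasp; the last joint's range is limited). The gripper opens to 85 mm and grips with 20 to 120 N. Pads are 22 mm wide; open, the fingers measure 114 mm over their backs; the gripper's body (76 mm by 85 mm) begins 54 mm behind the grasp point. The pads swing forward as they close: fully open they stand 13 mm farther back than shut.
Start: joints at [1.149, 0.527, 1.433, -0, 1.181, -0.178], TCP at [0.151, 0.607, 0.253] pointing down, gripper open.
Joint ranges: [-3.08, 3.08], [-0.75, 2.2], [0.22, 2.44], [-1.43, 4.57], [0, 2.65], [-2.85, 2.85]. Speed limits (rad/s): [2.79, 2.79, 3.14, 3.14, 3.14, 3.14].

## Interface

Orientations are given as a unit quaternion [x, y, z, w].
In Python, from station import sense, eyes, job gives the robot as it stands.
- The arm moves only by the tool pendant, called after "Request:" as name(argument=value, ...) on one line, values as JSON. Schema: {"type":"object","properties":{"deltas":{"type":"array","items":{"type":"object","properties":{"pos":{"type":"array","items":{"type":"number"},"minItems":3,"maxItems":3},"yaw":{"type":"number"},"aperture":{"type":"number"}},"additionalProperties":false,"required":["aperture"]},"minItems":1,"maxItems":20},"squeeze":{"type":"number"},"only":{"type":"string"},"quiet":{"type":"boolean"},"lines":{"type":"string"}},"required":["deltas"],"additionalProperties":false}. deltas is a list of rows, 1 to 20 of them, each an object with the fields pos (a list: dx, dy, dz in a scale on which 1.0 is 0.4 m), yaw (a turn about the tool's z in parts of the range, where 1.0 means pi rad), aperture (the opening from 0.0 (shut) to 1.0 (fully open)); a field left out counts as zero (the opening has to be given); each row is the pose to reach, as a shift and turn from the pose commanded when the call began, along the tool's axes at that moment; what a row does not reach only later rows make up. A row lasts 1/10 s, in which the tool goes at most 0.05 m and 0.15 rad, less where a joint would pass 70% of its speed; a pose out of reach is approached as far as the arm can. The fingers move at their own pace and stop on an object; squeeze is the grip in N (left out, the last holds). Time passes only in rows, so rows that do not move let the fingers close. The tool returns the time, the measured TCP pose, the force, the opening and the grip force at its end. only (a regular expression) keeps the lines of the reply that match it, lines (a string "A,B") keeps lines A to B, and quiet returns only ok. No shift or turn number may pass 1 either way. Input that does not fit is refused with a message, and nothing moves.
- sense(): the state, without advancing time (a new reading comes with each control period).
- eyes.snapshot(name): name is "scene" or "top" or "wrist"; returns a dict with "pixels" (420x560x3 uint8, red, green, blue), "range_z" (420x560 float32, m along the optical axis (not along the pixel's ray), 0 where there is no reading), "fov_y" (degrees; the focal length in pixels is half the picture's height over the tangent of half this angle, whatever the lens; pixels are square), "cx", "cy" (the principal point, pixels), "k1" (the pictures are not rectified: a ray, as slopes to the right and down, at radius r is drawn at 1 + k1 r^2 times it, then the intrinsics apply), "R" (3x3) and "t" (3): a world point X has camera coordinates R X + t; the wrist camera has in their place "hand_eye" (4x4, takes a point from camera to tool coordinates, whose origin is the TCP and whose axes are the flange's). Camera axes: x right, y down, z forward; pixel columns grow to the right and rows downward; lengths in m; the calibration is good to about 2 mm. A picture is of the moment at which its call begins: read the wrist's pose just before it.
- job.sign_off(): hands the job in; it is judged then, once.
The state is a dict: "t": time; "q": joint angles; "qd": joint speeds; "tau": joint torques, N m; "tcp_pos": TCP position; "tool_rot": TCP orientation; "force": force on the tool from outside, world axes, zero at the start; "ft_torque": the same for the moment, N m; "finger_gap": opening from 0.0 (shut) to 1.0 (fully open); "gripper_force": force on a finger pad.
Only numpy, scipy, OpenCV 4.12 (cv2) and the standard library are available. Lean on these libraries where they do the work, as an engineer would, in place of code of your own. Each camera call takes 0.05 s, during which the arm holds its last target. There are 200 camera calls.

## Working session

There is one attempt and no reset: what is moved stays moved. The work goes in short steps, Python scripts to look and compute and a tool call to move; the robot and the scene stay as the last step left them, time stands still between calls to the robot, and variables do not carry over. Pictures are saved under pics/ and viewed, at most 10 in all, crops included, and the job is handed in when it is done.

```bash
ls; mkdir -p pics
```

Create h.py:
```python
import numpy as np, cv2, pickle
from station import sense, eyes, job
def snap(n):
    s=sense(); d=eyes.snapshot(n); d['s']=s
    pickle.dump(d,open(n+'.pkl','wb')); return d
def load(n): return pickle.load(open(n+'.pkl','rb'))
def cloud(d):
    H,W=d['range_z'].shape; f=H/2/np.tan(np.radians(d['fov_y'])/2)
    K=np.array([[f,0,d['cx']],[0,f,d['cy']],[0,0,1.]])
    u,v=np.meshgrid(np.arange(W,dtype=float),np.arange(H,dtype=float))
    p=cv2.undistortPoints(np.stack([u,v],-1).reshape(-1,1,2),K,np.array([d['k1'],0,0,0.])).reshape(H,W,2)
    z=d['range_z'].astype(float)
    c=np.dstack([p*z[...,None],z])
    if 'R' in d: return (c-d['t'])@d['R']
    from scipy.spatial.transform import Rotation as Ro
    M=d['hand_eye']; t=c@M[:3,:3].T+M[:3,3]
    return t@Ro.from_quat(d['s']['tool_rot']).as_matrix().T+d['s']['tcp_pos']
```

Run:
```python
from h import *
for n in('scene','top'):
    d=snap(n); cv2.imwrite(f'pics/{n}0.png',d['pixels'][...,::-1]); print(n,d['fov_y'],d['k1'])
print(sense()['tool_rot'])
```

```text
pics
scene 52.322090635438315 -0.12533761645896457
top 49.2588013266113 -0.07421759522520911
[ 1.21627574e-01  9.92575285e-01 -9.72930579e-04 -2.99748786e-04]
```

View pics/top0.png

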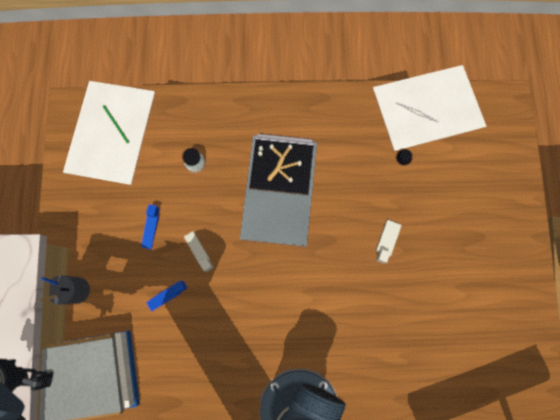

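View pics/scene0.png

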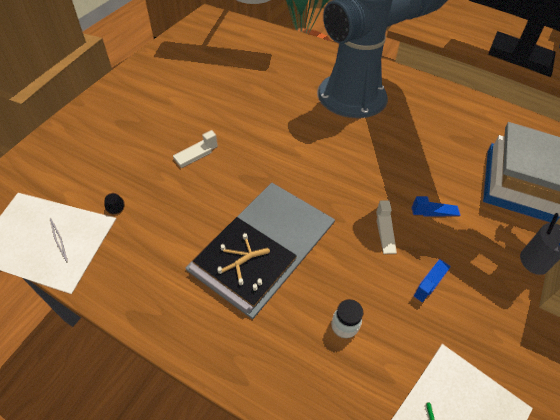

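The top view shows two white candidates, at (198,252) and (389,241), plus blue look-alikes at (150,227) and (167,295). The stand is at (278,190), with its apron towards the robot. In the scene view the white pieces are at (386,228) and (196,150). I'll measure both pieces and enlarge them.

Run:
```python
from h import *
t=load('top');s=load('scene')
a=t['pixels'][215:285,170:225,::-1];b=t['pixels'][210:280,365:420,::-1]
c=s['pixels'][190:260,360:415,::-1];d=s['pixels'][120:190,168:223,::-1]
r=np.vstack([np.hstack([cv2.resize(x,None,fx=4.2,fy=4.2,interpolation=2) for x in p]) for p in((a,b),(c,d))])
cv2.imwrite('pics/crop.png',r); print(r.shape)
for n,D in(('top',t),('scene',s)):
    P=cloud(D); im=D['pixels'].astype(int)
    hsv=cv2.cvtColor(D['pixels'],cv2.COLOR_RGB2HSV)
    for nm,y0,x0 in ((('L',215,170),('R',210,365)) if n=='top' else (('L',190,360),('R',120,168))):
        w=np.zeros(im.shape[:2],bool); w[y0:y0+70,x0:x0+55]=1
        m=w&(P[...,2]>.002)&(P[...,2]<.06)&(hsv[...,1]<100)
        k,lab,st,_=cv2.connectedComponentsWithStats(m.astype(np.uint8)); m=lab==1+st[1:,4].argmax()
        Q=P[m]; rect=cv2.minAreaRect((Q[:,:2]*1000).astype(np.float32))
        c0=Q[:,:2].mean(0); A=np.linalg.svd(Q[:,:2]-c0,full_matrices=False)[2][0]
        if np.corrcoef((Q[:,:2]-c0)@A,Q[:,2])[0,1]>0:A=-A
        u=(Q[:,:2]-c0)@A; v=(Q[:,:2]-c0)@[-A[1],A[0]]
        print(n,nm,m.sum(),np.round(rect[0]),np.round(rect[1]),'A',A.round(3))
        for lo in np.arange(-.07,.07,.01):
            k=(u>=lo)&(u<lo+.01)
            if k.sum()>3: print('  u%.0f z %.1f v %.0f..%.0f'%(lo*1e3,np.median(Q[k,2])*1e3,v[k].min()*1e3,v[k].max()*1e3),end='')
        print()
    # board / stand
    for lo,hi,nm in((.006,.014,'plate'),(.020,.034,'board')):
        x0,x1,y0,y1=(235,325,130,250) if n=='top' else (180,340,180,318)
        w=np.zeros(im.shape[:2],bool); w[y0:y1,x0:x1]=1
        m=w&(P[...,2]>lo)&(P[...,2]<hi)
        k,lab,st,_=cv2.connectedComponentsWithStats(m.astype(np.uint8)); m=lab==1+st[1:,4].argmax()
        Q=P[m]; rect=cv2.minAreaRect((Q[:,:2]*1000).astype(np.float32))
        print(n,nm,m.sum(),[np.round(x,1) for x in rect],'z',np.median(Q[:,2]).round(4), cv2.boxPoints(rect).round(0).tolist())
```

```text
(588, 462, 3)
top L 458 [432. 275.] [121.  34.] A [0.838 0.545]
  u-60 z 41.3 v -10..12  u-50 z 46.4 v -11..13  u-40 z 44.7 v -13..20  u-30 z 23.5 v -14..16  u-20 z 18.9 v -15..19  u-10 z 17.0 v -15..16  u0 z 15.3 v -15..15  u10 z 13.7 v -16..17  u20 z 10.8 v -15..15  u30 z 9.5 v -15..15  u40 z 6.0 v -16..17  u50 z 5.3 v -18..16  u60 z 4.2 v -13..14
top R 571 [ 448. -260.] [ 46. 120.] A [ 0.91  -0.416]
  u-70 z 30.0 v -10..7  u-60 z 41.4 v -15..9  u-50 z 44.2 v -21..9  u-40 z 41.4 v -22..19  u-30 z 13.2 v -25..20  u-20 z 13.0 v -25..19  u-10 z 13.1 v -21..20  u0 z 13.3 v -24..21  u10 z 12.9 v -23..18  u20 z 13.2 v -24..19  u30 z 12.8 v -23..19  u40 z 12.7 v -23..23  u50 z 12.1 v -19..21
top plate 3264 [array([604.5,  45.2]), array([191.8, 312.1]), np.float64(82.7)] z 0.0098 [[438.0, -30.0], [747.0, -70.0], [771.0, 121.0], [462.0, 160.0]]
top board 2964 [array([677. ,  34.9]), array([170.5, 166.4]), np.float64(82.7)] z 0.0275 [[584.0, -39.0], [749.0, -60.0], [770.0, 109.0], [605.0, 130.0]]
scene L 706 [434. 273.] [120.  32.] A [0.83  0.558]
  u-60 z 43.2 v -9..15  u-50 z 43.1 v -10..1
[... 197 characters left out ...]
14  u50 z 4.2 v -16..13  u60 z 3.8 v -15..14
scene R 676 [ 449. -260.] [ 47. 120.] A [ 0.91  -0.415]
  u-60 z 33.4 v -17..7  u-50 z 33.7 v -18..8  u-40 z 33.2 v -15..17  u-30 z 14.4 v -27..17  u-20 z 13.0 v -24..18  u-10 z 13.0 v -24..18  u0 z 13.1 v -26..17  u10 z 13.1 v -25..17  u20 z 13.0 v -24..21  u30 z 13.0 v -25..19  u40 z 12.7 v -24..20  u50 z 12.8 v -23..21  u60 z 6.7 v -25..3
scene plate 4139 [array([607.1,  42.8]), array([191.6, 310.7]), np.float64(82.5)] z 0.0091 [[441.0, -32.0], [749.0, -73.0], [774.0, 117.0], [466.0, 158.0]]
scene board 4859 [array([678.5,  33.1]), array([172.8, 166.1]), np.float64(82.5)] z 0.0268 [[585.0, -42.0], [750.0, -63.0], [772.0, 108.0], [607.0, 130.0]]
```

View pics/crop.png

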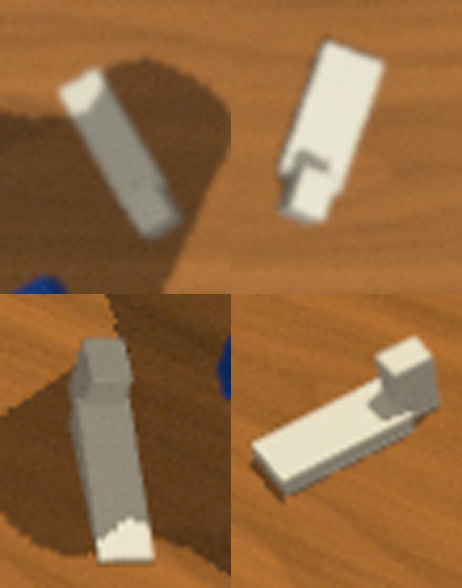

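The left piece, top (198,252) and scene (386,228), is the wedge. It is 30 mm wide and its ramp falls evenly from 21 to 4 mm. The right piece, (389,241), has a flat 13 mm plate about 42 mm wide, so it is the spacer. The stand measures 311x191 mm with yaw about -7.4°, which agrees with the given size. Next I move above the wedge's tab at about (0.3955, 0.249).

The manual's scale: shifts go in shares of 0.4 m and turns go in shares of pi rad. Converting my numbers, -0.324 m / 0.4 = -0.81, 0.05 m / 0.4 = 0.125, -0.83 rad / 3.1416 = -0.2642.

Request:
pendant(deltas=[{"pos": [-0.2,-0.175,0],"yaw": -0.0477,"aperture": 0.6},{"pos": [-0.81,-0.72,0],"yaw": -0.2642,"aperture": 0.6},{"pos": [-0.81,-0.72,0],"yaw": -0.2642,"aperture": 0.6},{"pos": [-0.81,-0.72,0],"yaw": -0.2642,"aperture": 0.6},{"pos": [-0.81,-0.72,0],"yaw": -0.2642,"aperture": 0.6},{"pos": [-0.81,-0.72,0],"yaw": -0.2642,"aperture": 0.6},{"pos": [-0.81,-0.72,0],"yaw": -0.2642,"aperture": 0.6},{"pos": [-0.81,-0.72,0],"yaw": -0.2642,"aperture": 0.6},{"pos": [-0.81,-0.72,0.125],"yaw": -0.2642,"aperture": 0.6},{"pos": [-0.81,-0.72,0.2],"yaw": -0.2642,"aperture": 0.6},{"pos": [-0.81,-0.72,0.2],"yaw": -0.2642,"aperture": 0.6},{"pos": [-0.81,-0.72,0.2],"yaw": -0.2642,"aperture": 0.6}], squeeze=60)

```text
t: 1.3
tcp_pos: [0.3951, 0.2485, 0.1727]
tool_rot: [-0.288, 0.958, 0.0, -0.002]
force: [-0.3, -0.4, -0.0]
finger_gap: 0.603
gripper_force: 0.0
```

Create m.py:
```python
from h import *
from scipy.spatial.transform import Rotation as Ro
d=snap('wrist'); P=cloud(d); z=P[...,2]
hsv=cv2.cvtColor(d['pixels'],cv2.COLOR_RGB2HSV)
import sys
cv2.imwrite(sys.argv[1],d['pixels'][...,::-1])
print(d['s']['tcp_pos'],Ro.from_quat(d['s']['tool_rot']).as_matrix().round(4))
```

```bash
python3 m.py pics/w1.png
```

Run:
```python
from h import *
d=load('wrist');P=cloud(d);z=P[...,2]
near=np.hypot(P[...,0]-.433,P[...,1]-.274)<.09
hsv=cv2.cvtColor(d['pixels'],cv2.COLOR_RGB2HSV)
m=near&(z>.002)&(z<.06)&(hsv[...,1]<100)
k,lab,st,_=cv2.connectedComponentsWithStats(m.astype(np.uint8)); m=lab==1+st[1:,4].argmax()
for lo,hi in((.002,.06),(.04,.06)):
    Q=P[m&(z>lo)&(z<hi)]; r=cv2.minAreaRect((Q[:,:2]*1000).astype(np.float32)); print(len(Q),r,cv2.boxPoints(r).round(1).tolist(),np.median(Q[:,2]))
```

```text
[0.39509844 0.24849829 0.1726518 ] [[-8.338e-01 -5.521e-01 -3.400e-03]
 [-5.521e-01  8.338e-01 -8.000e-04]
 [ 3.300e-03  1.200e-03 -1.000e+00]]
3959 ((432.5350341796875, 273.28179931640625), (120.0333480834961, 30.030921936035156), 31.574403762817383) [[373.5, 254.60000610351562], [389.29998779296875, 229.10000610351562], [491.5, 291.8999938964844], [475.79998779296875, 317.5]] 0.016239848564332138
1192 ((394.4363098144531, 249.92347717285156), (30.272972106933594, 24.04933738708496), 31.581750869750977) [[375.20001220703125, 252.1999969482422], [387.79998779296875, 231.8000030517578], [413.6000061035156, 247.60000610351562], [401.0, 268.1000061035156]] 0.04482006183235268
```

View pics/w1.png

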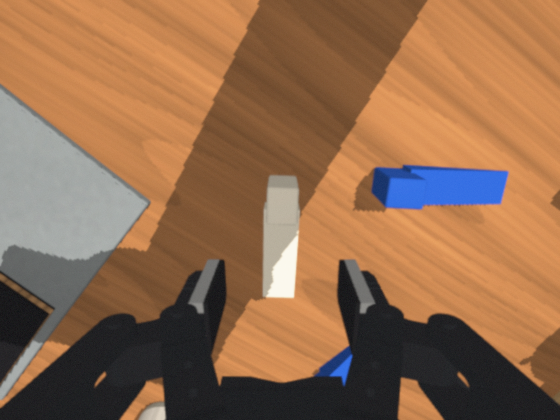

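The wrist view shows the wedge's tab at (282,200) and its thin end at (280,295). The blue piece on the right, (400,190), is clear of the fingers. The rectangle measures 120.0x30.0 mm with yaw 31.6°, and the tab centre is (0.3944, 0.2499). I'll descend and grip.

Scaled: 0.142 m / 0.4 = 0.355, 0.0016 m / 0.4 = 0.004, 0.034 rad / 3.1416 = 0.0108.

Request:
pendant(deltas=[{"pos": [0,0.004,0.1],"yaw": 0.0108,"aperture": 0.6},{"pos": [0,0.004,0.2],"yaw": 0.0108,"aperture": 0.6},{"pos": [0,0.004,0.2875],"yaw": 0.0108,"aperture": 0.6},{"pos": [0,0.004,0.325],"yaw": 0.0108,"aperture": 0.6},{"pos": [0,0.004,0.35],"yaw": 0.0108,"aperture": 0.6},{"pos": [0,0.004,0.355],"yaw": 0.0108,"aperture": 0.6},{"pos": [0,0.004,0.355],"yaw": 0.0108,"aperture": 0},{"pos": [0,0.004,0.355],"yaw": 0.0108,"aperture": 0},{"pos": [0,0.004,0.355],"yaw": 0.0108,"aperture": 0},{"pos": [0,0.004,0.355],"yaw": 0.0108,"aperture": 0},{"pos": [0,0.004,0.355],"yaw": 0.0108,"aperture": 0},{"pos": [0,0.004,0.355],"yaw": 0.0108,"aperture": 0},{"pos": [0,0.004,0.355],"yaw": 0.0108,"aperture": 0},{"pos": [0,0.004,0.355],"yaw": 0.0108,"aperture": 0}], squeeze=60)

```text
t: 2.75
tcp_pos: [0.3958, 0.2507, 0.0331]
tool_rot: [-0.272, 0.962, 0.0, 0.002]
force: [-0.8, 0.7, 5.3]
finger_gap: 0.283
gripper_force: 58.5
```

```bash
python3 -c "
from h import *
s=sense();print(s['tcp_pos'],s['tool_rot'])"
```

```text
[0.39578079 0.25066414 0.03311296] [-2.72486433e-01  9.62157902e-01  1.82480943e-04  1.81177083e-03]
```

The grip is on the tab: the gap of 24 mm matches its width. Now I lift and carry it over the apron.

Scaled: -0.202 m / 0.4 = -0.505, -0.07 m / 0.4 = -0.175, 0.681 rad / 3.1416 = 0.2168.

Request:
pendant(deltas=[{"pos": [0,0,-0.05],"aperture": 0},{"pos": [0,0,-0.125],"aperture": 0},{"pos": [0,0,-0.2],"aperture": 0},{"pos": [0.015,-0.0875,-0.2],"yaw": 0.0414,"aperture": 0},{"pos": [0.03,-0.175,-0.2],"yaw": 0.0828,"aperture": 0},{"pos": [0.045,-0.2625,-0.2],"yaw": 0.1241,"aperture": 0},{"pos": [0.06,-0.35,-0.2],"yaw": 0.1655,"aperture": 0},{"pos": [0.0725,-0.4375,-0.2],"yaw": 0.1974,"aperture": 0},{"pos": [0.0825,-0.505,-0.2],"yaw": 0.2168,"aperture": 0},{"pos": [0.0825,-0.505,-0.2],"yaw": 0.2168,"aperture": 0},{"pos": [0.0825,-0.505,-0.2],"yaw": 0.2168,"aperture": 0},{"pos": [0.0825,-0.505,-0.2],"yaw": 0.2168,"aperture": 0}])

```text
t: 3.95
tcp_pos: [0.4718, 0.0616, 0.1117]
tool_rot: [0.064, 0.998, 0.0, -0.0]
force: [-1.0, 0.6, -2.7]
finger_gap: 0.277
gripper_force: 59.0
```

```bash
python3 m.py pics/w2.png
```

Run:
```python
from h import *
for n in('wrist','top'):
    d=load(n) if n=='wrist' else snap(n);P=cloud(d);z=P[...,2]
    hsv=cv2.cvtColor(d['pixels'],cv2.COLOR_RGB2HSV)
    for nm,lo,hi in(('plate',.005,.015),('board',.022,.034)):
        m=(z>lo)&(z<hi)&(np.hypot(P[...,0]-.606,P[...,1]-.044)<.2)
        k,lab,st,_=cv2.connectedComponentsWithStats(m.astype(np.uint8)); m=lab==1+st[1:,4].argmax()
        Q=P[m];r=cv2.minAreaRect((Q[:,:2]*1000).astype(np.float32)); print(n,nm,len(Q),np.round(r[1],1),round(r[2],2),cv2.boxPoints(r).round(1).tolist(),np.median(Q[:,2]).round(4))
```

```text
[0.47179427 0.06157755 0.11170798] [[-9.918e-01  1.274e-01 -7.000e-04]
 [ 1.274e-01  9.918e-01  3.000e-04]
 [ 7.000e-04  2.000e-04 -1.000e+00]]
wrist plate 23715 [189.9  98.9] 82.59 [[441.0, -30.899999618530273], [539.0999755859375, -43.70000076293945], [563.5, 144.60000610351562], [465.5, 157.39999389648438]] 0.0098
wrist board 235 [ 9.7 32.8] 68.22 [[584.5, -34.599998474121094], [614.9000244140625, -46.79999923706055], [618.5, -37.79999923706055], [588.0999755859375, -25.600000381469727]] 0.0276
top plate 627 [ 40.2 309.6] 81.63 [[439.79998779296875, -29.5], [746.0999755859375, -74.5999984741211], [752.0, -34.79999923706055], [445.70001220703125, 10.199999809265137]] 0.0093
top board 2879 [170.6 166.7] 82.54 [[583.2999877929688, -38.79999923706055], [748.5999755859375, -60.5], [770.7000122070312, 108.69999694824219], [605.4000244140625, 130.3000030517578]] 0.0275
```

View pics/w2.png

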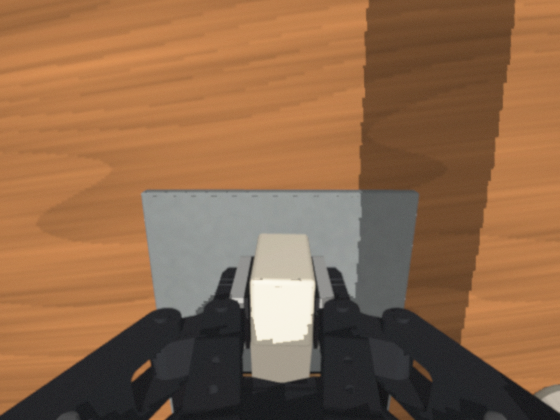

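The wrist view shows the plate's front edge at row 190 (columns 145-417) and the gripped wedge at (282,300), square to that edge. The plate width measures 189.9 mm with yaw -7.41°. I'll check the tab's pose in the grip, then lower.

Create tab.py:
```python
from h import *
import sys
d=load('wrist') if len(sys.argv)<2 else snap('wrist');P=cloud(d);z=P[...,2];b=d['s']['tcp_pos'][2]-.0331
f=np.array([.45325,.06325]);R=np.array([[.9916,-.1292],[.1292,.9916]])
S=((P[...,:2]-f)@R.T)*1000
hsv=cv2.cvtColor(d['pixels'],cv2.COLOR_RGB2HSV)
W=(abs(S[...,1])<40)&(hsv[...,2]>90)
for nm,m in(('tabtop',W&(abs(z-b-.045)<.005)),('ramp',W&(z>b+.012)&(z<b+.024)&(S[...,0]>30)&(abs(S[...,1])<20))):
    k,lab,st,_=cv2.connectedComponentsWithStats(m.astype(np.uint8)); m=lab==1+st[1:,4].argmax()
    r=cv2.minAreaRect(S[m].astype(np.float32)); 
    A=np.c_[S[m],np.ones(m.sum())];c=np.linalg.lstsq(A,z[m]*1000,rcond=None)[0]
    print(nm,m.sum(),np.round(r[0],1),np.round(r[1],1),round(r[2],2),'z',np.median(z[m])-b,'slope',c[:2])
print('tcp in plate',((d['s']['tcp_pos'][:2]-f)@R.T*1000).round(1),d['s']['tcp_pos'][2],d['s']['force'])
```

```bash
python3 tab.py
```

```text
tabtop 4552 [16.6  1.3] [31.  24.5] 0.21 z 0.04454683881572788 slope [0.02520835 0.01132071]
ramp 1245 [62.3  0.9] [30.2 21.8] 89.22 z 0.013813417073336026 slope [-0.20191229  0.01035401]
tcp in plate [18.6  0.7] 0.11170798089876245 [-0.96301804  0.63279824 -2.68656016]
```

Request:
pendant(deltas=[{"pos": [0,-0.0025,0.05],"aperture": 0},{"pos": [0,-0.0025,0.1],"aperture": 0},{"pos": [0,-0.0025,0.1375],"aperture": 0},{"pos": [0,-0.0025,0.15],"aperture": 0},{"pos": [0,-0.0025,0.16],"aperture": 0},{"pos": [0,-0.0025,0.16],"aperture": 0},{"pos": [0,-0.0025,0.16],"aperture": 0}])

```text
t: 4.75
tcp_pos: [0.4729, 0.06, 0.0478]
tool_rot: [0.064, 0.998, -0.0, 0.0]
force: [-0.0, -1.5, -1.5]
finger_gap: 0.278
gripper_force: 59.0
```

Scaled: 0.004 m / 0.4 = 0.01, 0.002 m / 0.4 = 0.005.

Request:
pendant(deltas=[{"pos": [0,0,0.005],"aperture": 0},{"pos": [0,0,0.01],"aperture": 0},{"pos": [0,0,0.01],"aperture": 0},{"pos": [0,0,0.01],"aperture": 0}])

```text
t: 5.15
tcp_pos: [0.4728, 0.0598, 0.0434]
tool_rot: [0.064, 0.998, -0.0, 0.0]
force: [0.1, 0.9, -1.0]
finger_gap: 0.277
gripper_force: 58.8
```

Request:
pendant(deltas=[{"pos": [0,0,0.0025],"aperture": 0},{"pos": [0,0,0.0025],"aperture": 0},{"pos": [0,0,0.0025],"aperture": 0}])

```text
t: 5.45
tcp_pos: [0.4728, 0.0599, 0.0432]
tool_rot: [0.065, 0.998, 0.0, 0.001]
force: [-0.4, 0.9, 6.8]
finger_gap: 0.279
gripper_force: 61.9
```

The wedge is on the plate: the stop height of 43.2 mm matches the 10 mm plate. I'll check the pose before pushing.

```bash
python3 tab.py x
```

Create side.py:
```python
from h import *
import sys
f=np.array([.45325,.06325]);R=np.array([[.9916,-.1292],[.1292,.9916]])
for n in('scene','top'):
    d=snap(n);P=cloud(d);z=P[...,2]*1000;S=((P[...,:2]-f)@R.T)*1000
    m=(S[...,0]>150)&(S[...,0]<285)&(abs(S[...,1])<80)&(z>22)&(z<45)&(d['pixels'].max(-1)<60)
    A=np.c_[S[m],np.ones(m.sum())];q=z[m]
    for _ in range(4):
        c=np.linalg.lstsq(A,q,rcond=None)[0];k=abs(A@c-q)<2;A,q=A[k],q[k]
    print(n,len(q),'top z at edge %.2f hinge %.2f'%(c@[145,0,1],c@[293,0,1]),c[:2].round(4))
    e=(z>20)&(z<40)&(abs(S[...,1])<80)&(S[...,0]>120)&(S[...,0]<180)&(d['pixels'].max(-1)<60)
    print('  front edge x',[round(float(np.percentile(S[...,0][e&(abs(S[...,1]-y)<8)],2)),1) for y in(-70,-45,-20,20,45,70) if (e&(abs(S[...,1]-y)<8)).sum()>9])
    w=(z>11.5)&(z<60)&(abs(S[...,1])<17)&(S[...,0]>35)&(S[...,0]<146)&(d['pixels'].min(-1)>90)
    if w.sum()>30: print('  wedge px',w.sum(),'x',np.percentile(S[...,0][w],[1,99]).round(1),'y',np.percentile(S[...,1][w],[2,98]).round(1))
    if len(sys.argv)>1 and n=='scene': cv2.imwrite(sys.argv[1],cv2.resize(d['pixels'][150:330,160:400,::-1],None,fx=3,fy=3,interpolation=2))
```

```bash
python3 side.py pics/s2.png
```

```text
tabtop 4583 [17.4 -0.3] [24.3 31.1] 88.83 z 0.04458718374427657 slope [0.03396451 0.00716527]
ramp 1561 [65.3 -1. ] [30.2 25.9] 87.77 z 0.01431577087016397 slope [-0.19177734  0.00779332]
tcp in plate [19.9 -0.8] 0.043169763234158574 [-0.41175693  0.92919766  6.7734626 ]
scene 2821 top z at edge 26.86 hinge 26.71 [-0.001   0.0016]
  front edge x [147.2, 146.7, 146.2, 146.1, 146.0, 146.0]
  wedge px 485 x [ 36. 123.] y [-15.7  14.1]
top 1103 top z at edge 27.46 hinge 28.01 [0.0037 0.0017]
  front edge x [150.4, 151.5, 151.2, 150.4, 150.1, 149.3]
```

View pics/s2.png

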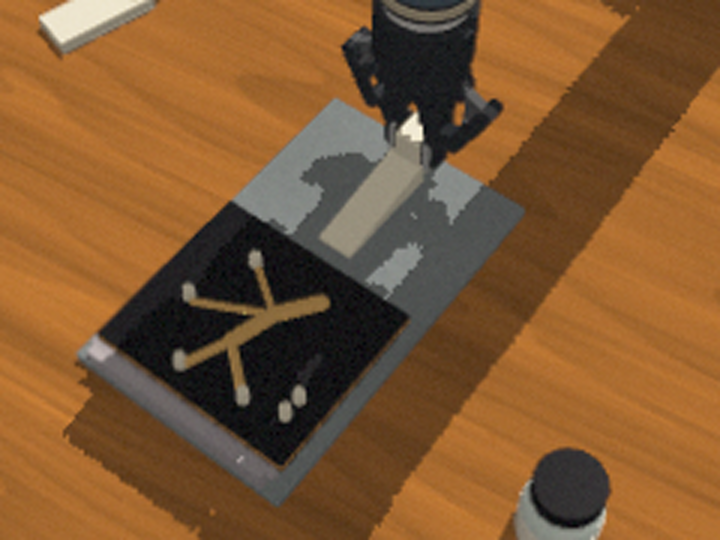

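The scene crop shows the wedge flat on the apron, its thin end at (345,245) facing the middle of the board's front edge (about 22 mm gap). The board is level and untouched. I'll push in gently.

Scaled: -0.033 m / 0.4 = -0.0825, -0.03 m / 0.4 = -0.075, -0.01 rad / 3.1416 = -0.0032.

Request:
pendant(deltas=[{"pos": [-0.0075,0.0008,0],"yaw": -0.0032,"aperture": 0},{"pos": [-0.015,0.0013,0],"yaw": -0.0032,"aperture": 0},{"pos": [-0.0225,0.0013,0],"yaw": -0.0032,"aperture": 0},{"pos": [-0.03,0.0013,0],"yaw": -0.0032,"aperture": 0},{"pos": [-0.0375,0.0013,0],"yaw": -0.0032,"aperture": 0},{"pos": [-0.045,0.0013,0],"yaw": -0.0032,"aperture": 0},{"pos": [-0.0525,0.0013,0],"yaw": -0.0032,"aperture": 0},{"pos": [-0.06,0.0013,0],"yaw": -0.0032,"aperture": 0},{"pos": [-0.0675,0.0013,0],"yaw": -0.0032,"aperture": 0},{"pos": [-0.075,0.0013,0],"yaw": -0.0032,"aperture": 0},{"pos": [-0.0825,0.0013,0],"yaw": -0.0032,"aperture": 0},{"pos": [-0.0825,0.0013,0],"yaw": -0.0032,"aperture": 0}])

```text
t: 6.8
tcp_pos: [0.4984, 0.0571, 0.0431]
tool_rot: [0.059, 0.998, 0.0, -0.007]
force: [-11.3, 1.7, 17.1]
finger_gap: 0.277
gripper_force: 67.7
```

```bash
python3 tab.py x; python3 side.py
```

```text
tabtop 4644 [42.6  0.2] [24.2 31. ] 89.52 z 0.04470366819050865 slope [0.03724707 0.00479822]
ramp 1715 [90.5  0. ] [30.1 26.6] 88.53 z 0.014445724962390907 slope [-0.19425322  0.00340326]
tcp in plate [45.5 -0.2] 0.043061377262692206 [-11.33861777   1.70785235  17.09091291]
scene 2760 top z at edge 26.89 hinge 26.60 [-0.002  0.002]
  front edge x [146.7, 146.7, 145.9, 145.7, 147.1, 146.7]
  wedge px 590 x [ 41.3 136.9] y [-15.  15.]
top 1053 top z at edge 27.92 hinge 27.62 [-0.002   0.0001]
  front edge x [160.9, 162.7, 161.0, 160.9, 160.2, 159.1]
```

Friction from the down-press is dragging on the wedge (17 N up, 11 N back). I'll ease the down-press by about 1 mm and go on.

Scaled: -0.011 m / 0.4 = -0.0275, -0.007 m / 0.4 = -0.0175.

Request:
pendant(deltas=[{"pos": [0,0,-0.0025],"aperture": 0},{"pos": [-0.0025,0,-0.003],"aperture": 0},{"pos": [-0.0075,0,-0.003],"aperture": 0},{"pos": [-0.0125,0,-0.003],"aperture": 0},{"pos": [-0.0175,0,-0.003],"aperture": 0},{"pos": [-0.0225,0,-0.003],"aperture": 0},{"pos": [-0.0275,0,-0.003],"aperture": 0},{"pos": [-0.0275,0,-0.003],"aperture": 0},{"pos": [-0.0275,0,-0.003],"aperture": 0}])

```text
t: 7.85
tcp_pos: [0.5111, 0.0555, 0.0433]
tool_rot: [0.059, 0.998, 0.0, -0.006]
force: [-9.4, 0.3, 7.7]
finger_gap: 0.284
gripper_force: 65.3
```

```bash
python3 tab.py x; python3 side.py
```

```text
tabtop 4631 [55.4  0.3] [24.2 30.7] 89.15 z 0.04450811924665046 slope [0.03472198 0.00565561]
ramp 1647 [103.4   0.2] [30.4 25.7] 89.73 z 0.014361051109370152 slope [-0.19332584  0.00482027]
tcp in plate [58.3 -0.2] 0.043265329423245874 [-9.3597705   0.29983557  7.7075879 ]
scene 2801 top z at edge 26.85 hinge 26.70 [-0.001   0.0018]
  front edge x [147.3, 147.0, 146.2, 146.0, 146.8, 146.0]
  wedge px 531 x [ 54.7 138.3] y [-14.8  15.6]
top 940 top z at edge 28.14 hinge 27.66 [-0.0032  0.0016]
  front edge x [167.1, 175.1, 169.9, 170.6, 169.2, 167.6]
```

Scaled: -0.016 m / 0.4 = -0.04, -0.014 m / 0.4 = -0.035.

Request:
pendant(deltas=[{"pos": [-0.005,0,0],"aperture": 0},{"pos": [-0.01,0,0],"aperture": 0},{"pos": [-0.015,0,0],"aperture": 0},{"pos": [-0.02,0,0],"aperture": 0},{"pos": [-0.025,0,0],"aperture": 0},{"pos": [-0.03,0,0],"aperture": 0},{"pos": [-0.035,0,0],"aperture": 0},{"pos": [-0.04,0,0],"aperture": 0},{"pos": [-0.04,0,0],"aperture": 0}])

```text
t: 8.9
tcp_pos: [0.5188, 0.0548, 0.0432]
tool_rot: [0.059, 0.998, 0.001, -0.015]
force: [-19.5, 1.1, 19.3]
finger_gap: 0.283
gripper_force: 71.7
```

```bash
python3 tab.py x; python3 side.py
```

```text
tabtop 4693 [62.7  0.6] [24.2 30.9] 89.37 z 0.0445980562551792 slope [0.03397548 0.00734532]
ramp 1816 [109.8   0.5] [30.1 27.9] 88.08 z 0.014521697396861814 slope [-1.93197799e-01 -1.29717152e-04]
tcp in plate [66.1  0.1] 0.043165920800315206 [-19.50804124   1.075107    19.26845869]
scene 2818 top z at edge 28.30 hinge 26.70 [-0.0108  0.0009]
  front edge x [147.3, 147.0, 146.3, 146.7, 146.1, 146.3]
  wedge px 493 x [ 61.3 138.9] y [-14.8  15.8]
top 767 top z at edge 29.67 hinge 27.10 [-0.0174 -0.0002]
  front edge x [171.8]
```

Lift is about 1.5 mm, and both the tip position and the board plane agree on it. I'll ease the down-press again and continue.

Scaled: -0.01 m / 0.4 = -0.025, -0.009 m / 0.4 = -0.0225.

Request:
pendant(deltas=[{"pos": [0,0,-0.0025],"aperture": 0},{"pos": [-0.0025,0,-0.0038],"aperture": 0},{"pos": [-0.0075,0,-0.0038],"aperture": 0},{"pos": [-0.0125,0,-0.0038],"aperture": 0},{"pos": [-0.0175,0,-0.0038],"aperture": 0},{"pos": [-0.0225,0,-0.0045],"aperture": 0},{"pos": [-0.025,0,-0.0045],"aperture": 0},{"pos": [-0.025,0,-0.0045],"aperture": 0}])

```text
t: 9.85
tcp_pos: [0.5383, 0.0523, 0.0439]
tool_rot: [0.059, 0.998, 0.0, -0.005]
force: [-4.7, 0.5, -2.9]
finger_gap: 0.279
gripper_force: 62.2
```

```bash
python3 tab.py x; python3 side.py
```

```text
tabtop 4567 [83.   0.7] [24.3 30.9] 89.28 z 0.044302411264000016 slope [0.02898485 0.00472918]
ramp 1486 [129.3   0.7] [22.9 30.6] 0.44 z 0.01407682666650991 slope [-0.19001891  0.00269088]
tcp in plate [85.7  0.1] 0.043858759389023436 [-4.74833013  0.47011594 -2.85736719]
scene 2904 top z at edge 32.58 hinge 26.74 [-0.0394  0.0008]
  front edge x [147.9, 146.5, 146.7, 146.9, 146.7, 146.9]
  wedge px 392 x [ 79.  138.8] y [-15.6  16.1]
top 676 top z at edge 33.28 hinge 27.59 [-0.0385  0.0022]
  front edge x []
```

The wedge slipped forward as the drag let go, so the lift is now 5.7 mm and the wedge may be a few tenths of a millimetre light. I'll press it flat and draw back about 3 mm.

Scaled: 0.004 m / 0.4 = 0.01, 0.003 m / 0.4 = 0.0075.

Request:
pendant(deltas=[{"pos": [0.0025,0,0.0008],"aperture": 0},{"pos": [0.005,0,0.0015],"aperture": 0},{"pos": [0.0075,0,0.0023],"aperture": 0},{"pos": [0.01,0,0.0023],"aperture": 0},{"pos": [0.01,0,0.0023],"aperture": 0}])

```text
t: 10.5
tcp_pos: [0.5382, 0.0522, 0.0444]
tool_rot: [0.059, 0.998, 0.0, 0.0]
force: [-4.2, 0.2, -2.6]
finger_gap: 0.282
gripper_force: 61.2
```

```bash
python3 tab.py x; python3 side.py
```

```text
tabtop 4529 [83.4  0.5] [24.3 30.9] 89.76 z 0.04439986836020863 slope [0.02752929 0.00520684]
ramp 1323 [129.5   0.7] [30.1 20.9] 88.95 z 0.013838267055866212 slope [-0.19313797  0.00497838]
tcp in plate [85.6  0. ] 0.04439009486590462 [-4.24464115  0.17558083 -2.60479866]
scene 2887 top z at edge 32.76 hinge 26.78 [-0.0404  0.0021]
  front edge x [147.4, 146.6, 146.5, 147.1, 146.2, 146.7]
  wedge px 386 x [ 79.4 139. ] y [-15.4  15.8]
top 694 top z at edge 34.03 hinge 27.81 [-0.0421  0.0044]
  front edge x [172.2]
```

Scaled: 0.0015 m / 0.4 = 0.0038, 0.001 m / 0.4 = 0.0025.

Request:
pendant(deltas=[{"pos": [0,0,0.0013],"aperture": 0},{"pos": [0,0,0.0025],"aperture": 0},{"pos": [0,0,0.0038],"aperture": 0},{"pos": [0,0,0.0038],"aperture": 0},{"pos": [0,0,0.0038],"aperture": 0},{"pos": [0,0,0.0038],"aperture": 0}])

```text
t: 11.25
tcp_pos: [0.538, 0.0523, 0.0434]
tool_rot: [0.059, 0.998, 0.0, 0.0]
force: [-5.3, 1.3, 1.5]
finger_gap: 0.279
gripper_force: 62.0
```

Request:
pendant(deltas=[{"pos": [0.0025,0,0],"aperture": 0},{"pos": [0.005,0,0],"aperture": 0},{"pos": [0.0075,0,0],"aperture": 0},{"pos": [0.0075,0,0],"aperture": 0},{"pos": [0.0075,0,0],"aperture": 0}])

```text
t: 11.75
tcp_pos: [0.5377, 0.0522, 0.0434]
tool_rot: [0.059, 0.998, -0.0, 0.003]
force: [2.3, 0.9, -1.7]
finger_gap: 0.284
gripper_force: 59.0
```

```bash
python3 tab.py x; python3 side.py
```

```text
tabtop 4530 [82.8  0.5] [24.3 30.9] 88.99 z 0.04442052795001827 slope [0.03263965 0.00332013]
ramp 1483 [130.8   0.6] [30.  23.8] 88.39 z 0.014111019252060285 slope [-0.19265699  0.00465086]
tcp in plate [85.2 -0. ] 0.04340821134052994 [ 2.32427547  0.89455999 -1.74559738]
scene 2861 top z at edge 32.45 hinge 26.60 [-0.0395  0.0014]
  front edge x [146.9, 146.6, 147.3, 147.7, 146.6, 146.8]
  wedge px 391 x [ 79.9 139.7] y [-14.3  15.9]
top 726 top z at edge 33.21 hinge 27.65 [-0.0376  0.0064]
  front edge x [173.3]
```

Scaled: 0.0025 m / 0.4 = 0.0063, 0.002 m / 0.4 = 0.005.

Request:
pendant(deltas=[{"pos": [0.0025,0,0],"aperture": 0},{"pos": [0.005,0,0],"aperture": 0},{"pos": [0.0063,0,0],"aperture": 0},{"pos": [0.0063,0,0],"aperture": 0},{"pos": [0.0063,0,0],"aperture": 0}])

```text
t: 12.4
tcp_pos: [0.5339, 0.0526, 0.0434]
tool_rot: [0.059, 0.998, -0.0, 0.002]
force: [4.7, -0.7, -0.8]
finger_gap: 0.281
gripper_force: 58.8
```

```bash
python3 tab.py x; python3 side.py
```

```text
tabtop 4561 [79.1  0.2] [24.6 31. ] 89.58 z 0.04442762239579643 slope [0.03283192 0.00424652]
ramp 1494 [126.8   0.4] [30.  25.7] 88.16 z 0.014172350765331097 slope [-0.18804928  0.00054091]
tcp in plate [81.4 -0.2] 0.04335409416267212 [ 4.73240514 -0.65114526 -0.75480754]
scene 2866 top z at edge 31.64 hinge 26.68 [-0.0335  0.0015]
  front edge x [148.1, 146.4, 146.6, 146.9, 146.6, 146.4]
  wedge px 409 x [ 76.1 139.3] y [-14.8  15.6]
top 699 top z at edge 32.36 hinge 27.59 [-0.0322 -0.0019]
  front edge x [172.0]
```

The lift is 4.8 mm by all three measures. I'll release the backward tension and press lightly so it sits flat and stays there.

Scaled: -0.002 m / 0.4 = -0.005, -0.001 m / 0.4 = -0.0025.

Request:
pendant(deltas=[{"pos": [-0.0025,0,0.0008],"aperture": 0},{"pos": [-0.005,0,0.0013],"aperture": 0},{"pos": [-0.005,0,0.0018],"aperture": 0},{"pos": [-0.005,0,0.0018],"aperture": 0},{"pos": [-0.005,0,0.0018],"aperture": 0},{"pos": [-0.005,0,0.0018],"aperture": 0},{"pos": [-0.005,0,0.0018],"aperture": 0},{"pos": [-0.005,0,0.0018],"aperture": 0}])

```text
t: 13.35
tcp_pos: [0.5341, 0.0526, 0.0432]
tool_rot: [0.059, 0.998, -0.0, -0.0]
force: [1.7, -0.4, 7.6]
finger_gap: 0.277
gripper_force: 61.5
```

```bash
python3 tab.py x; python3 side.py pics/s3.png
```

```text
tabtop 4603 [79.2  0.4] [30.7 24.6] 0.76 z 0.044592045355810225 slope [0.03436886 0.0032076 ]
ramp 1571 [127.7   0.2] [30.2 25.7] 88.46 z 0.014228108821169039 slope [-0.19407604  0.00070828]
tcp in plate [81.5 -0.1] 0.04317348145666674 [ 1.6563478  -0.38570452  7.59549976]
scene 2866 top z at edge 31.63 hinge 26.65 [-0.0337  0.0012]
  front edge x [148.5, 147.1, 146.6, 148.1, 146.3, 146.2]
  wedge px 409 x [ 75.8 138.9] y [-14.7  15.7]
top 745 top z at edge 31.93 hinge 27.73 [-0.0284  0.0049]
  front edge x [172.4]
```

View pics/s3.png

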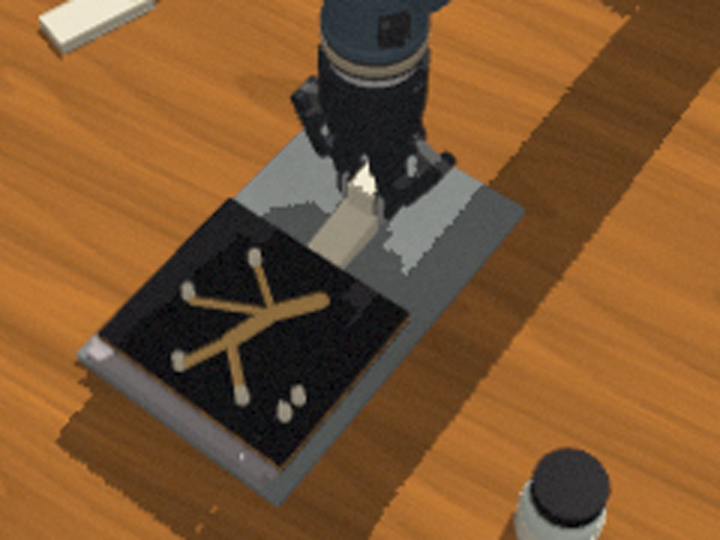

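The crop shows the wedge under the middle of the front edge at (345,250), with the gripper well clear of the board. The jar at (570,490) and the spacer at (95,20) have not moved. The lift is about 4.8 mm, and the wedge is flat and gripped.

```bash
python3 -c "
from station import job
print(job.sign_off())"
```

```text
the job is handed in; nothing more can be done
None
```

I handed the job in with the wedge flat on the base plate, square under the middle of the board's front edge and still gripped, holding that edge about 4.8 mm above rest; on the way in it slipped forward and lifted the edge to about 6 mm, so I drew it back.

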